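Close and latch the sliding lid of a medicine box

TASK

Close the wooden medicine box: press the flat metal spring bar in the channel behind the lid down with the fingertips and, keeping it held down the whole way so that its catch does not pop up into a hole on the way, push the lid along by its upright rail until it is fully home over the compartment. Then let the bar come up so that its catch locks the lid shut, and move clear. Only press and push: do not grasp or lift the lid or anything else, and leave the other things where they stand.

Things in the scene. Friction and masses are not known exactly. Their poses are not given: they have to be found in the camera images.
- medbox: Fixed wooden box, 160 mm wide, 70 high. Origin at table height on its long centre line; +x = the way the lid closes, z up. In this frame (mm): box x -105..200; deck top z 50; walls' inner faces y +-70; lips leave y +-62 open above, their tops z 70; channel for the bar x -92..92, y +-30; compartment x 100..190, floor z 8; inner face of the end wall, the lid's stop, x 190.
- lid: Loose plywood lid 136 x 136 x 12 mm, 0.2-0.45 kg, captive under the lips (2 mm play), slides along box x only. Origin under its centre, axes as the box's. Four holes, 16 mm in x by 32, in a row at lid x -40, -14, 12, 38 mm. Start, open: origin at box (41..43, 0, 50), catch in the hole at lid x 38. Home: origin at box x 120, catch in the hole at lid x -40; at 122 it meets the end wall.
- lid_rail (a point): Centre of the top edge of the lid's flat rear face, the face to push: lid x -68 mm, 22 mm above the lid's underside. The face is that of the lid and of the upright rail on its rear edge (12 mm thick, 112 mm wide). In the box frame it goes from x -26 (open) to x 52 (home), 78 mm in all.
- bar (a joint): How far the sprung bar is pressed, m: 0 up, 0.016 bottomed. Aluminium strip, 56 mm wide, box x -90..90; goes straight down wherever pressed; flat top at box z 48 mm when up. Its catch, a lug at box x 80, 10 mm in x by 24, 12 mm high, stands in a lid hole and blocks the lid (3 mm play); clear when over 0.010 down (0.012-0.015 is good). Spring: 4 N at the top, 10 N bottomed; it returns by itself.
- bar_pad (a point): Point on the strip's top face on its centre line, box x -60 mm, 34 mm behind the lid's rear face at the start; goes down with the bar. The strip lies bare from box x -90 to the lid and more comes bare as the lid moves on, so a fingertip can stay on it, sliding along, while its side pushes the lid.
- pill_jar: small amber pill jar, 34 mm across, 37 mm tall, standing inside the box's compartment; origin under its centre
- plaster_tin: small steel tin 40 x 30 x 26 mm lying inside the compartment; origin under its centre
- tumbler: white cup, 72 mm across the rim, 95 mm tall, beside the box; origin under its centre
- lotion: white plastic bottle, 60 mm across, 125 mm tall, beside the box; origin under its centre
- cotton_jar: glass jar with wooden cap, 72 mm across, 80 mm tall, beside the box; origin under its centre
- soap: round white soap, 64 mm across, 26 mm tall, beside the box; origin under its centre
- brush: wooden brush 160 mm long, lying beyond the compartment end of the box; origin under its middle
Mind the look-alikes: they are no part of the job. There is more than one size of the lid; the job needs the middle-sized.

How it is judged (in metres and radians):
On the way, in this order (a step that is already met when the one before it is completed fails the run):
1. the bar is held down (more than 10 mm) with the lid still at its open place (value of joint bar above 0.01 m and x of lid in the frame of medbox below 0.05 m), for 0.05 s.
2. the lid is half way with the bar still held down (value of joint bar above 0.009 m and x of lid in the frame of medbox between 0.07 and 0.1 m), for 0.02 s.
3. the lid is home and the catch has come up into its last hole (value of joint bar below 0.003 m and x of lid in the frame of medbox above 0.114 m), for 0.2 s.
At the end, for the whole second after the job is handed in: The lid is home within 6 mm (its origin 114 to 126 mm along the box's x), lying in its guides and at rest, and the bar is up (pressed less than 3 mm), its catch in the hole nearest the rail (all of step 3 and x of lid in the frame of medbox below 0.126 m and z of lid in the frame of medbox between 0.045 and 0.056 m and linear speed of lid below 0.01 m/s); the robot touches nothing.
It fails at once if the catch popped up into a hole on the way: bar up (less than 5 mm down) with the lid between its open and home places (value of joint bar below 0.005 m and x of lid in the frame of medbox between 0.052 and 0.11 m).
It fails at once if the lid is lifted out of its guides (more than 8 mm) (z of lid in the frame of medbox above 0.058 m).
It fails at once if another thing is lifted, carried or shoved more than 25 mm (distance of any of pill_jar, plaster_tin, tumbler, lotion, cotton_jar, soap, brush from where it was at the start of the episode above 0.025 m).
It fails at once if a standing thing is tipped (angle between any of pill_jar, plaster_tin, tumbler, lotion, cotton_jar, soap's own z axis and vertical above 0.5 rad).
It also fails if it takes over 40 s, if anything falls off the work surface, if the arm or the gripper's body presses on something with over 40 N, if the wrist force passes 120 N, or if a joint passes its speed limit or range.

ROBOT

A 6-joint arm with a two-finger parallel gripper is mounted at the origin on the work surface. World frame = base frame: x ahead of the robot, y to its left, z up, the work surface at z = 0. Lengths are in mm, angles in rad, forces in N, time in s.
With the tool pointing down it reaches from about 375 to 825 mm from the base axis. Payload 5.5 kg.
Tool frame: the origin (TCP) lies at the very end of the fingers, on their centre line; the grasp point (between the pads) lies 19 mm behind it; z points along the fingers, y is the line along which they close (so a half turn about z gives the same grasp; the last joint's range is limited). The gripper opens to 85 mm and grips with 20 to 120 N. Pads are 22 mm wide; open, the fingers measure 114 mm over their backs; the gripper's body (76 mm by 85 mm) begins 54 mm behind the grasp point. The pads swing forward as they close: fully open they stand 13 mm farther back than shut.
Start: joints at [1.29, 0.314, -0.047, 1.21, 0, 1.571], TCP at [166.271, 576.497, 231.299] pointing down, gripper open.
Joint ranges: [-2.67, 2.67], [-0.69, 1.73], [-1.03, 1.25], [-2.08, 2.16], [-1.42, 1.45], [-3.14, 3.14]. Speed limits (rad/s): [2.39, 2.39, 3.01, 3.14, 3.14, 3.14].

INTERFACE

Orientations are given as a 3x3 rotation matrix whose columns are the frame's x, y, z axes.
In Python, from cell import get_state, grab_frame, camera_info, job_done gives the robot as it stands. The module is installed in compiled form; this text tells all that it offers.
- The arm moves only by the shell command python3 -m creep 'ROWS' [OPENING]. ROWS is JSON, a list of rows, each an object of numbers: "dx", "dy", "dz": the shift along the tool's x, y, z in mm; "spin": the turn about the tool's z in degrees. In form: [{"dx": .., "dy": .., "dz": .., "spin": ..}, ...]. A call has 1 to 10 rows; each row is the pose to reach, as a shift and turn from the pose commanded when the call began, along the tool's axes at that moment; what a row does not reach only later rows make up. A row lasts 1/8 s, in which the tool goes at most 62.5 mm and 10.7 degrees, less where a joint would pass 70% of its speed; a pose out of reach is approached as far as the arm can. A call with a gripper value outside its range is refused whole. OPENING is the opening, from 0 (shut) to 1 (fully open), set as the call begins (- or left out, the last holds). The fingers move at their own pace and stop on an object; the grip force is fixed at half the most. Time passes only in rows, so rows that repeat a pose let the fingers close. It gives the time, the measured TCP pose, the force, the opening and the grip force at its end, in the units of the state.
- get_state(): the state, without advancing time (a new reading comes with each control period).
- grab_frame(name): name is "side" or "top"; returns the picture (400x640x3 uint8, red, green, blue); there is no depth.
- camera_info(name): a dict with "fx", "fy", "cx", "cy" (pixels), "dist_coeffs" ([k1, k2, p1, p2, k3] as OpenCV has them; the pictures are not rectified), "eye" and "attitude" of the camera in the world. Camera axes: x right, y down, z forward; pixel columns grow to the right and rows downward; lengths in mm; the calibration is good to about 2 mm. A picture is of the moment at which its call begins. camera_info takes no time and is no camera call.
- job_done(): hands the job in; it is judged then, once.
The state is a dict: "time_s": time; "qpos": joint angles; "joint_vel": joint speeds; "tau": joint torques, N m; "tcp_pos": TCP position; "eef_rot": TCP orientation; "force": force on the tool from outside, world axes, zero at the start; "moment": the same for the moment, N m; "width": finger opening in mm; "grip_force": force on a finger pad.
Only numpy, scipy, OpenCV 4.12 (cv2) and the standard library are available. Lean on these libraries where they do the work, as an engineer would, in place of code of your own. Each camera call takes 0.05 s, during which the arm holds its last target. There are 200 camera calls.

## Working session

There is one attempt and no reset: what is moved stays moved. The work goes in short steps, Python scripts to look and compute and a shell command to move; the robot and the scene stay as the last step left them, time stands still between calls to the robot, and variables do not carry over. Pictures are saved under pics/ and viewed, at most 13 in all, crops included, and the job is handed in when it is done.

```bash
mkdir -p pics
python3 - <<'E'
from cell import *
import cv2,numpy as np
for n in("side","top"):
    im=grab_frame(n); cv2.imwrite(f"pics/{n}0.png",im[:,:,::-1]); print(n,camera_info(n))
s=get_state();print(s)
E
```

```text
side {'fx': 378.7377337679248, 'fy': 378.7377337679248, 'cx': 329.25777291624416, 'cy': 200.77468661890808, 'dist_coeffs': array([-0.00152478,  0.        ,  0.        ,  0.        ,  0.        ]), 'eye': array([335.91075133, 496.00343649, 689.54352196]), 'attitude': array([[-0.91731637, -0.30823325,  0.25203756],
       [-0.3981476 ,  0.70530492, -0.58653513],
       [ 0.0030263 , -0.63838643, -0.76971008]])}
top {'fx': 393.98371693579827, 'fy': 393.98371693579827, 'cx': 320.4846929880695, 'cy': 199.21816476638418, 'dist_coeffs': array([-0.03950245,  0.        ,  0.        ,  0.        ,  0.        ]), 'eye': array([456.69449763,  44.08788717, 904.91211672]), 'attitude': array([[ 0.01092629, -0.99076271,  0.13516611],
       [-0.99987827, -0.01233109, -0.00956023],
       [ 0.01113867, -0.1350452 , -0.99077683]])}
{'time_s': 0.1, 'qpos': array([ 1.28998282e+00,  3.14178166e-01, -4.79693076e-02,  1.21018236e+00,
        2.22379962e-06,  1.57078906e+00]), 'joint_vel': array([-0.00107406, -0.00222113,  0.00361346, -0.00088398,  0.00062722,
       -0.00209595]), 'tau': array([-1.95519365e-04, -5.40767670e+01,  3.40540087e+01,  1.11306942e-02,
       -7.01569047e-05,  2.01966252e-06]), 'tcp_pos': array([166.14077626, 576.00971933, 230.5113527 ]), 'eef_rot': array([[-9.60832316e-01,  2.77130075e-01, -4.27128095e-04],
       [ 2.77130404e-01,  9.60831187e-01, -1.47282120e-03],
       [ 2.23494632e-06, -1.53350438e-03, -9.99998824e-01]]), 'force': array([ 0.37579098,  1.05167746, -0.65896558]), 'moment': array([ 0.03318283, -0.06286835, -0.04373202]), 'grip_force': 0.0, 'width': 85.24650292078432}
```

View pics/top0.png

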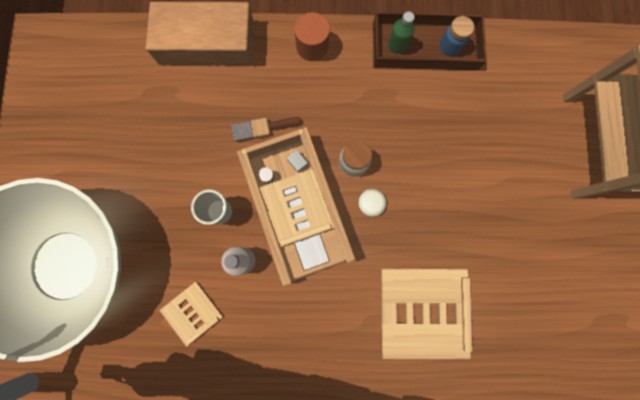

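View pics/side0.png

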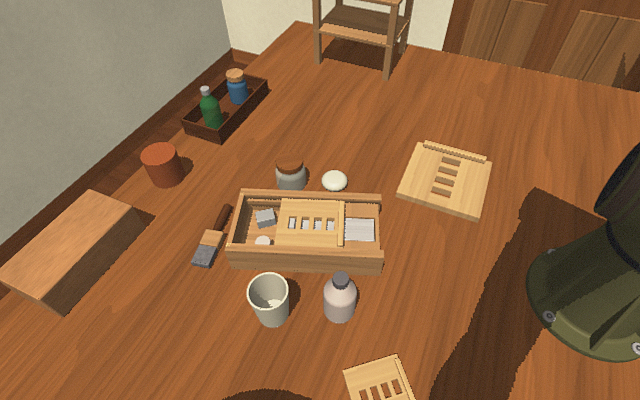

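The top view shows the box from about (240,150)/(305,130) to (287,283)/(355,260), with the lid mid-box, its rail near (305,237) and the bare bar at (312,252). The lid closes toward the upper left. The other two lids, lying loose at (190,315) and (425,313), are decoys.

```bash
cat > h.py <<'E'
from cell import *
import cv2,numpy as np
def ray(n,uv):
    c=camera_info(n);K=np.array([[c['fx'],0,c['cx']],[0,c['fy'],c['cy']],[0,0,1]])
    p=cv2.undistortPoints(np.array(uv,float).reshape(-1,1,2),K,c['dist_coeffs'])[:,0]
    return c['eye'],np.c_[p,np.ones(len(p))]@c['attitude'].T
def onz(n,uv,z):
    e,d=ray(n,uv); return e+d*((z-e[2])/d[:,2])[:,None]
def proj(n,P):
    c=camera_info(n);K=np.array([[c['fx'],0,c['cx']],[0,c['fy'],c['cy']],[0,0,1]])
    R=c['attitude'].T
    return cv2.projectPoints(np.array(P,float).reshape(-1,1,3),cv2.Rodrigues(R)[0],-R@c['eye'],K,c['dist_coeffs'])[0][:,0]
E
python3 - <<'E'
import cv2
a=cv2.imread("pics/top0.png")[120:290,230:365]; cv2.imwrite("pics/tc.png",cv2.resize(a,None,fx=3.5,fy=3.5,interpolation=cv2.INTER_CUBIC))
a=cv2.imread("pics/side0.png")[180:280,220:390]; cv2.imwrite("pics/sc.png",cv2.resize(a,None,fx=4.5,fy=4.5,interpolation=cv2.INTER_CUBIC))
E
```

```text
(no output)
```

View pics/tc.png

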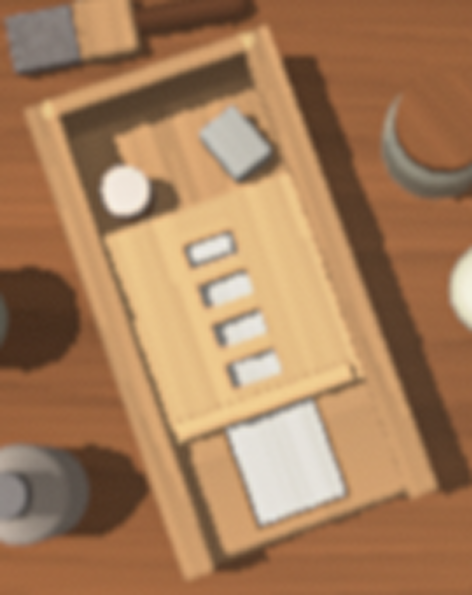

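View pics/sc.png

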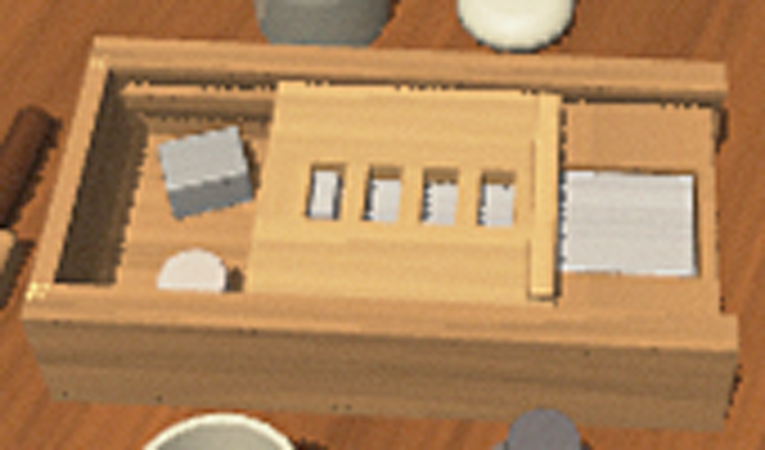

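The crops show the box's top-rim corners, at (27,112), (267,27), (437,487) and (190,578) in the top crop. The strip's rear edge runs (263,524)–(347,495) and the rail runs (182,440)–(358,380). In the side crop the corners are at (95,38), (25,318), (738,350) and (725,65).

Run:
```python
from h import *
t=lambda L:np.array(L)/3.5+[230,120]-.36
s=lambda L:np.array(L)/4.5+[220,180]-.39
M=np.array([[200,80],[200,-80],[-105,-80],[-105,80]],float)
A=onz("top",t([(27,112),(267,27),(437,487),(190,578)]),70)
B=onz("side",s([(25,318),(95,38),(725,65),(738,350)]),70)
def fit(W):
    m=M.mean(0);w=W[:,:2].mean(0);H=(M-m).T@(W[:,:2]-w);U,_,V=np.linalg.svd(H);R=(U@V).T
    return R,w-R@m,np.abs((W[:,:2]-w)-(M-m)@R.T).max()
for W in(A,B,(A+B)/2):
    R,o,e=fit(W);print(W.round(1).tolist(),'yaw',np.degrees(np.arctan2(R[1,0],R[0,0])),'o',o,'err',e)
bx=lambda P:((P[:,:2]-o)@R).round(1).tolist()
print('strip rear',bx(onz("top",t([(263,524),(347,495)]),48)),bx(onz("side",s([(695,175),(695,275)]),48)))
print('rail top',bx(onz("top",t([(182,440),(358,380)]),72)),bx(onz("side",s([(560,96),(553,300)]),72)))
tu=onz("top",np.array([[209,207],[238,261],[356,158]])*1.,90);print('tumbler,lotion,cotton',bx(tu))
th=np.degrees(np.arctan2(R[1,0],R[0,0]))
print('pad',o+R@[-60,0],'x',R[:,0],'R',R)
for P in([-60,0],[20,0]):
    w=o+R@P;print(w,np.hypot(*w))
```

```text
[[672.8, 217.9, 70.0], [729.4, 69.7, 70.0], [445.2, -36.8, 70.0], [390.1, 110.1, 70.0]] yaw 20.722950540380523 o [514.94716084  73.44374764] err 1.7560752056259048
[[672.5, 216.8, 70.0], [730.4, 68.2, 70.0], [444.5, -37.9, 70.0], [389.2, 110.4, 70.0]] yaw 20.563105310143598 o [514.6417989   72.69209747] err 1.3480001357718407
[[672.6, 217.4, 70.0], [729.9, 69.0, 70.0], [444.9, -37.3, 70.0], [389.6, 110.2, 70.0]] yaw 20.64289610647975 o [514.7943981   73.06800853] err 1.4910912710772095
strip rear [[-89.3, 28.1], [-90.4, -26.4]] [[-91.3, -28.9], [-89.8, 27.6]]
rail top [[-25.1, 55.9], [-27.4, -55.8]] [[-26.3, -54.0], [-26.0, 59.6]]
tumbler,lotion,cotton [[100.4, 170.6], [-25.6, 149.0], [93.9, -154.2]]
pad [458.64664666  51.9154671 ] x [0.93579586 0.35254236] R [[ 0.93579586 -0.35254236]
 [ 0.35254236  0.93579586]]
[458.64664666  51.9154671 ] 461.5755216864969
[533.51031524  80.11885567] 539.4926204346142
```

```bash
python3 -m creep '[{"dx":-13,"dy":-13,"dz":0,"spin":-1},{"dx":-43,"dy":-42,"dz":0,"spin":-4},{"dx":-83,"dy":-82,"dz":0,"spin":-7},{"dx":-123,"dy":-122,"dz":0,"spin":-11},{"dx":-163,"dy":-162,"dz":0,"spin":-14},{"dx":-203,"dy":-202,"dz":0,"spin":-18},{"dx":-243,"dy":-242,"dz":0,"spin":-22},{"dx":-283,"dy":-282,"dz":0,"spin":-26},{"dx":-323,"dy":-322,"dz":0,"spin":-30},{"dx":-350,"dy":-350,"dz":0,"spin":-33}]' 0
python3 - <<'E'
from h import *
s=get_state();R=s['eef_rot'];p=s['tcp_pos'];print(s['force'],s['width'])
o=np.array([514.8,73.1]);w=o+np.array([[.9358,-.3525],[.3525,.9358]])@[-60,0]
print(R.T@(np.r_[w,120]-p), np.degrees(np.arctan2(R[1,0],R[0,0])),p)
E
```

```text
time_s: 1.35
tcp_pos: [406.1, 141.1, 231.1]
eef_rot: [[-0.957, -0.291, -0.0], [-0.291, 0.957, -0.0], [0.0, -0.0, -1.0]]
force: [1.0, 0.3, -0.8]
width: -0.1
grip_force: 0.0
[ 1.01927263  0.34798233 -0.80495013] -0.11527238065513361
[ -24.33264841 -100.53819855  111.15576095] -163.07519510523014 [406.11289648 141.07692061 231.13795464]
```

```bash
python3 -m creep '[{"dx":-8,"dy":-34,"dz":0,"spin":-2},{"dx":-16,"dy":-67,"dz":0,"spin":-3},{"dx":-24,"dy":-99,"dz":10,"spin":-3.7},{"dx":-24,"dy":-101,"dz":40,"spin":-3.7},{"dx":-24,"dy":-101,"dz":80,"spin":-3.7},{"dx":-24,"dy":-101,"dz":120,"spin":-3.7},{"dx":-24,"dy":-101,"dz":150,"spin":-3.7},{"dx":-24,"dy":-101,"dz":150,"spin":-3.7}]'
cat > st.py <<'E'
from h import *
import sys
s=get_state();R=s['eef_rot'];p=s['tcp_pos']
o=np.array([514.8,73.1]);B=np.array([[.9358,-.3525],[.3525,.9358]])
print('box',B.T@(p[:2]-o),p[2],'yaw',np.degrees(np.arctan2(R[1,0],R[0,0])),'F',s['force'],'t',s['time_s'])
print('F box',B.T@s['force'][:2],'tilt',R[:,2])
if len(sys.argv)>1:
    for n in('side','top'):
        im=grab_frame(n)[:,:,::-1]
        c=im[180:280,220:390] if n=='side' else im[120:290,230:365]
        k=4.5 if n=='side' else 3.5
        cv2.imwrite(f"pics/{n}_{sys.argv[1]}.png",cv2.resize(c,None,fx=k,fy=k,interpolation=cv2.INTER_CUBIC))
E
python3 st.py a
```

```text
time_s: 2.35
tcp_pos: [455.3, 53.3, 79.2]
eef_rot: [[-0.936, -0.352, -0.005], [-0.352, 0.936, -0.001], [0.005, 0.001, -1.0]]
force: [-1.1, -1.1, -0.3]
width: 0.0
grip_force: 0.0
box [-62.65219795   2.38995886] 79.20570915057799 yaw -159.38905401547856 F [-1.11477997 -1.08743254 -0.31578014] t 2.35
F box [-1.42653106 -0.62465943] tilt [-5.38200440e-03 -6.12580051e-04 -9.99985329e-01]
```

View pics/side_a.png

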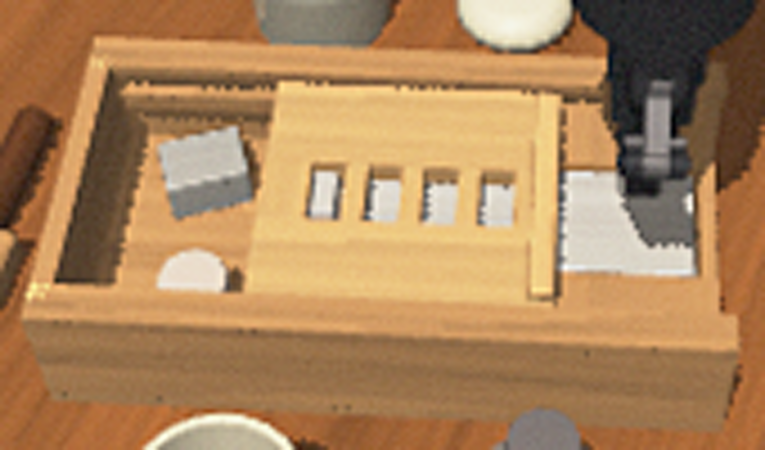

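The closed fingertips are at about (645,190) in the crop, over the bare strip and well behind the rail. Next I press down.

```bash
python3 -m creep '[{"dx":-2,"dy":-2,"dz":12,"spin":0},{"dx":-2,"dy":-2,"dz":24,"spin":0},{"dx":-2,"dy":-2,"dz":30,"spin":0},{"dx":-2,"dy":-2,"dz":36,"spin":0},{"dx":-2,"dy":-2,"dz":41,"spin":0},{"dx":-2,"dy":-2,"dz":44,"spin":0},{"dx":-2,"dy":-2,"dz":44,"spin":0}]'; python3 st.py
```

```text
time_s: 3.32
tcp_pos: [460.2, 52.3, 37.4]
eef_rot: [[-0.936, -0.352, -0.0], [-0.352, 0.936, -0.0], [0.0, 0.0, -1.0]]
force: [-3.4, -0.9, 8.2]
width: 0.1
grip_force: 3.8
box [-58.42918551  -0.18677106] 37.40697456190127 yaw -159.38873093320439 F [-3.39116316 -0.93737201  8.24556922] t 3.325
F box [-3.50387412  0.31819229] tilt [-4.47102599e-04 -1.65350523e-04 -9.99999886e-01]
```

```bash
python3 -m creep '[{"dx":0,"dy":0,"dz":1.5,"spin":0},{"dx":0,"dy":0,"dz":2.8,"spin":0},{"dx":0,"dy":0,"dz":2.8,"spin":0}]'; python3 st.py b
```

```text
time_s: 3.7
tcp_pos: [460.2, 52.3, 34.8]
eef_rot: [[-0.936, -0.352, -0.0], [-0.352, 0.936, -0.0], [0.0, -0.0, -1.0]]
force: [-2.6, -0.0, 9.4]
width: 0.0
grip_force: 4.3
box [-58.41447745  -0.18479694] 34.834447944140315 yaw -159.38747551569682 F [-2.62070099 -0.03772913  9.36842644] t 3.7
F box [-2.46575151  0.88849018] tilt [-3.29665042e-04 -1.35420839e-04 -9.99999936e-01]
```

View pics/side_b.png

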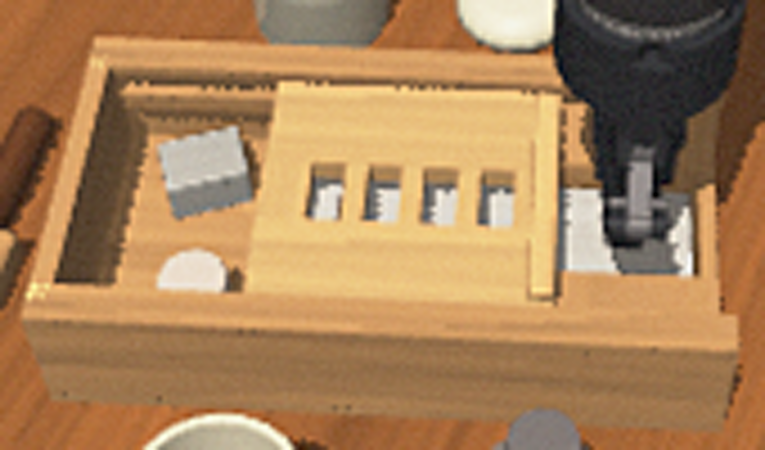

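The bar is down: the strip is sunk at (640,240) and the catch has dropped in the hole at (325,195). TCP depth and force both agree with about 13 mm. Now I push.

```bash
python3 -m creep '[{"dx":-4,"dy":0,"dz":0,"spin":0},{"dx":-9,"dy":0,"dz":0,"spin":0},{"dx":-14,"dy":0,"dz":0,"spin":0},{"dx":-18,"dy":0,"dz":0,"spin":0},{"dx":-21,"dy":0,"dz":0,"spin":0},{"dx":-24,"dy":0,"dz":0,"spin":0},{"dx":-27,"dy":0,"dz":0,"spin":0},{"dx":-30,"dy":0,"dz":0,"spin":0}]'; python3 st.py
```

```text
time_s: 4.8
tcp_pos: [485.4, 61.9, 34.2]
eef_rot: [[-0.936, -0.352, -0.005], [-0.352, 0.936, -0.002], [0.006, -0.0, -1.0]]
force: [-9.7, -3.5, 12.2]
width: 0.2
grip_force: 6.5
box [-31.49904783  -0.15462466] 34.157484378621206 yaw -159.40952956789354 F [-9.66799942 -3.52883572 12.2381797 ] t 4.8
F box [-10.29122845   0.10568533] tilt [-0.00528917 -0.00228921 -0.99998339]
```

```bash
python3 -m creep '[{"dx":-4,"dy":0,"dz":0,"spin":0},{"dx":-8,"dy":0,"dz":0,"spin":0},{"dx":-12,"dy":0,"dz":0,"spin":0},{"dx":-16,"dy":0,"dz":0,"spin":0},{"dx":-20,"dy":0,"dz":0,"spin":0},{"dx":-24,"dy":0,"dz":0,"spin":0},{"dx":-28,"dy":0,"dz":0,"spin":0},{"dx":-32,"dy":0,"dz":0,"spin":0},{"dx":-36,"dy":0,"dz":0,"spin":0},{"dx":-36,"dy":0,"dz":0,"spin":0}]'; python3 st.py c
```

```text
time_s: 6.05
tcp_pos: [520.0, 74.9, 34.2]
eef_rot: [[-0.936, -0.352, -0.004], [-0.352, 0.936, -0.002], [0.004, -0.0, -1.0]]
force: [-6.2, -1.8, 9.1]
width: -0.2
grip_force: 4.8
box [ 5.49570705 -0.19342398] 34.191858873883305 yaw -159.40025239980585 F [-6.231785   -1.82476416  9.12206983] t 6.05
F box [-6.47493377  0.48908991] tilt [-0.00392256 -0.00160497 -0.99999102]
```

View pics/side_c.png

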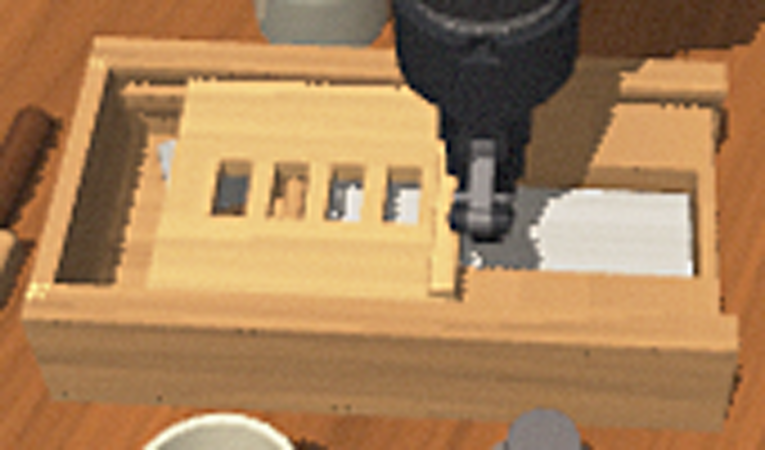

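The lid has moved about 40 mm. Its rail's rear edge is at about (460,297) in the crop, with the finger against it and the bar still sunk.

Run:
```python
from h import *
o=np.array([514.8,73.1]);B=np.array([[.9358,-.3525],[.3525,.9358]])
s=lambda L:np.array(L)/4.5+[220,180]-.39
P=onz("side",s([(460,298),(456,185),(553,300)]),72)
print((P[:,:2]-o)@B)
```

```text
[[ 13.75940834  60.62773397]
 [ 19.28112369   0.56499735]
 [-26.06634641  59.60055326]]
```

```bash
python3 -m creep '[{"dx":-4,"dy":0,"dz":0,"spin":0},{"dx":-8,"dy":0,"dz":0,"spin":0},{"dx":-12,"dy":0,"dz":0,"spin":0},{"dx":-16,"dy":0,"dz":0,"spin":0},{"dx":-20,"dy":0,"dz":0,"spin":0},{"dx":-24,"dy":0,"dz":0,"spin":0},{"dx":-27,"dy":0,"dz":0,"spin":0},{"dx":-30,"dy":0,"dz":0,"spin":0},{"dx":-31,"dy":0,"dz":0,"spin":0},{"dx":-31,"dy":0,"dz":0,"spin":0}]'; python3 st.py d
```

```text
time_s: 7.4
tcp_pos: [548.7, 85.6, 34.2]
eef_rot: [[-0.936, -0.352, -0.004], [-0.352, 0.936, -0.002], [0.005, -0.0, -1.0]]
force: [-7.3, -2.9, 9.2]
width: 0.1
grip_force: 5.3
box [36.18663716 -0.22526573] 34.15017372450791 yaw -159.40191202137137 F [-7.25680622 -2.86127028  9.15455506] t 7.4
F box [-7.79951703 -0.11955254] tilt [-0.00428947 -0.00173624 -0.99998929]
```

View pics/side_d.png

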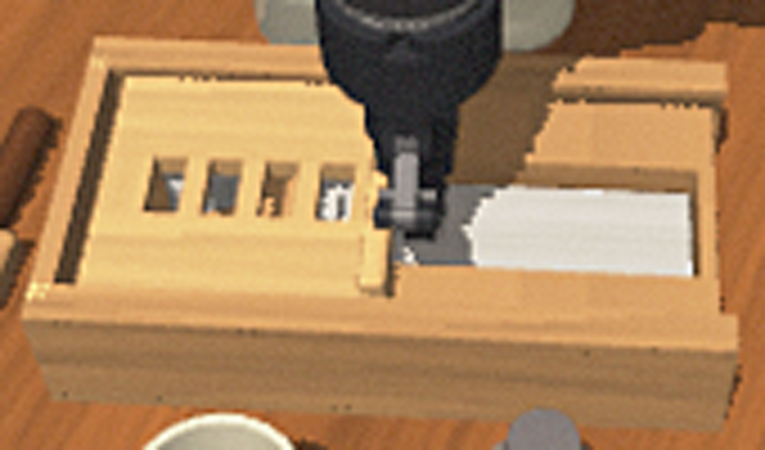

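View pics/top_d.png

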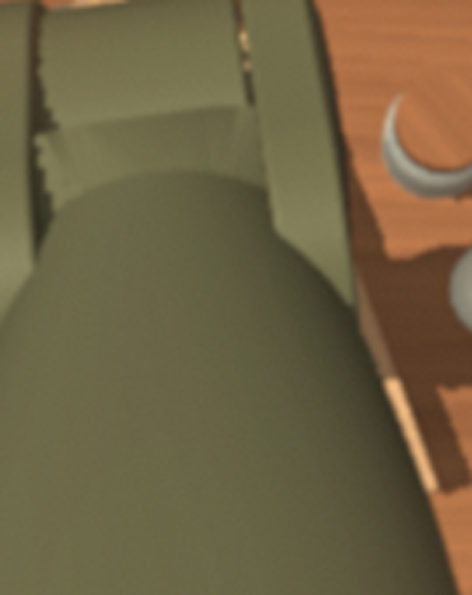

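The lid is nearly home: rail corner at (391,295), catch at (338,205) in the last hole, and a gap of about 20 px left at the front. The arm hides the top view.

```bash
python3 -m creep '[{"dx":-2,"dy":0,"dz":0,"spin":0},{"dx":-4,"dy":0,"dz":0,"spin":0},{"dx":-5,"dy":0,"dz":0,"spin":0},{"dx":-5,"dy":0,"dz":0,"spin":0}]'; python3 st.py e
python3 - <<'E'
import cv2
a=cv2.imread("pics/side_d.png")[130:320,20:460];b=cv2.imread("pics/side_e.png")[130:320,20:460]
cv2.imwrite("pics/de.png",cv2.resize(cv2.vconcat([a,b]),None,fx=1.5,fy=1.5))
E
```

```text
time_s: 8.0
tcp_pos: [553.4, 87.4, 34.2]
eef_rot: [[-0.936, -0.352, -0.004], [-0.352, 0.936, -0.002], [0.005, -0.0, -1.0]]
force: [-7.2, -2.8, 8.6]
width: 0.1
grip_force: 5.2
box [41.20731283 -0.20340041] 34.18619196011286 yaw -159.40024836498654 F [-7.20114432 -2.80106523  8.57198032] t 8.0
F box [-7.72620635 -0.08283347] tilt [-0.00423297 -0.00171786 -0.99998957]
```

View pics/de.png

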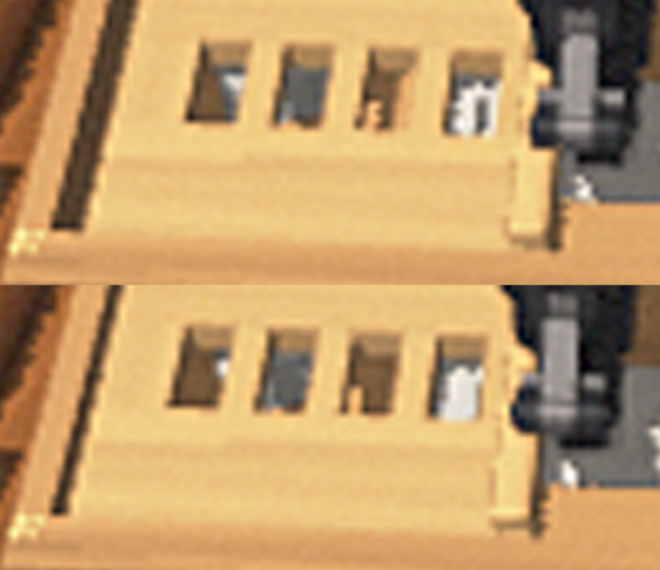

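The front gap halved. Allowing for wall parallax, about 2.5 mm is left, which puts the lid near 119.5. The finger position gives about 120. I'll back off a little and release.

```bash
python3 -m creep '[{"dx":-0.6,"dy":0,"dz":0,"spin":0},{"dx":-0.6,"dy":0,"dz":0,"spin":0},{"dx":2,"dy":0,"dz":0,"spin":0},{"dx":4,"dy":0,"dz":0,"spin":0},{"dx":4,"dy":0,"dz":-3,"spin":0},{"dx":4,"dy":0,"dz":-7,"spin":0},{"dx":4,"dy":0,"dz":-11,"spin":0},{"dx":4,"dy":0,"dz":-11,"spin":0}]'; python3 st.py
```

```text
time_s: 9.1
tcp_pos: [553.7, 87.5, 46.4]
eef_rot: [[-0.936, -0.352, 0.003], [-0.352, 0.936, 0.001], [-0.003, 0.0, -1.0]]
force: [2.4, 2.1, 4.1]
width: 0.1
grip_force: 2.1
box [41.47867592 -0.26438024] 46.4198340830322 yaw -159.37358322327856 F [2.41889735 2.05339862 4.06348935] t 9.1
F box [2.98742715 1.06890911] tilt [ 0.00279283  0.00110455 -0.99999549]
```

The bar followed the fingertip up to about 1.6 mm pressed, still pushing with 4 N, so the catch is in the hole. Lifting clear.

```bash
python3 -m creep '[{"dx":2,"dy":0,"dz":-3,"spin":0},{"dx":5,"dy":0,"dz":-10,"spin":0},{"dx":10,"dy":0,"dz":-40,"spin":0},{"dx":20,"dy":0,"dz":-80,"spin":0},{"dx":40,"dy":0,"dz":-120,"spin":0},{"dx":70,"dy":0,"dz":-160,"spin":0},{"dx":80,"dy":0,"dz":-160,"spin":0},{"dx":80,"dy":0,"dz":-160,"spin":0}]'; python3 st.py f
```

```text
time_s: 10.1
tcp_pos: [476.2, 58.4, 204.9]
eef_rot: [[-0.936, -0.352, -0.001], [-0.352, 0.936, -0.0], [0.001, 0.0, -1.0]]
force: [-0.6, 0.7, 0.1]
width: -0.1
grip_force: 0.0
box [-41.29117625  -0.17137735] 204.9168769943177 yaw -159.41216732785372 F [-0.62264361  0.74336024  0.12891977] t 10.1
F box [-0.3206354   0.91511838] tilt [-1.05801525e-03 -2.52946203e-04 -9.99999408e-01]
```

View pics/side_f.png

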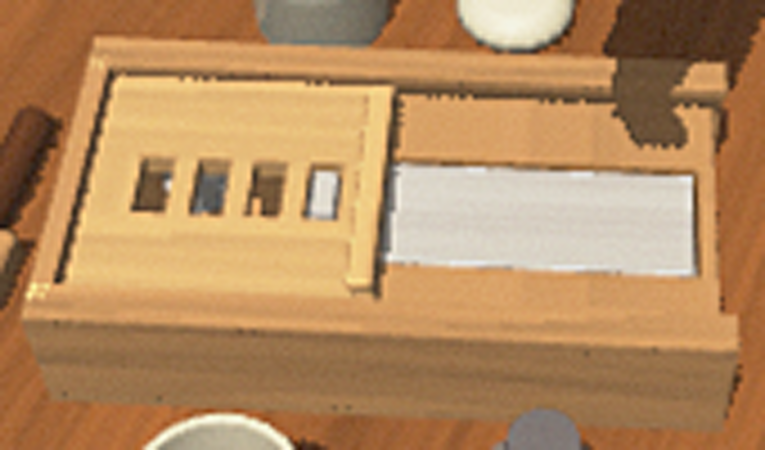

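The lid is home with its rail at about (380,190). The bar is up level with the deck, the catch stands in the hole nearest the rail at (323,193), and the arm is clear.

```bash
python3 -c "
from cell import *
print(job_done())"
```

```text
the job is handed in; nothing more can be done
None
```

I closed the medicine box and handed the job in: the lid is home, its catch is up in the hole nearest the rail, and the arm is clear; no verdict came back.

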